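# Park the measuring cylinder in its bay

### The job

Slide the tall measuring cylinder across the shelf until its foot is wholly inside the three-sided wooden bay, always standing upright: push it low down, because it topples when pushed high, and never lift it. Then push the bay's sliding divider by its brass knob towards the bay's fixed side until it stops, so that the cylinder is closed in. Leave the test-tube rack, the funnel and the stopper where they stand.

Things in the scene. Friction and masses are not known exactly. Their poses are not given: they have to be found in the camera images.
- cylinder: Loose measuring cylinder, 220 mm tall, 0.15-0.3 kg: round white foot 66 mm across, edge 16 mm high, then a cone narrowing to the clear graduated tube, 28 mm across, from 32 mm up (lip 34 mm). Origin: centre of the foot's underside; z up the tube. Friction on the shelf 0.5-0.7: slides when pushed below about 40 mm, topples when pushed higher.
- bay: Fixed wooden bay, walls 12 mm thick, 45 mm high, no floor; yaw up to 0.2 rad. Origin on the shelf. In its axes: fixed side's inner face at x=+42 mm; end wall's inner face at y=-50 mm (wall x -132 to +54 mm, brass strip on top to 53 mm); open mouth at y=+50 mm, facing +y (robot's left). The divider is its other side. Foot wholly inside: cylinder's centre within 17 mm of y=0.
- divider (a joint): Bay's sliding divider: wooden panel 12 mm thick, 45 mm high, 98 mm long, parallel to the fixed side (bay y -49 to +49 mm). Value: distance slid (m) along bay +x towards the fixed side; 0 = wide open (inner face at bay x=-92 mm), 0.05 = shut at its stop (x=-42 mm, bay then 84 mm wide). About 2 N of friction; stays where left.
- knob (a point): Centre of the end face of the brass knob on the divider's outer (bay -x) face: 24 mm across, 26 mm above the shelf, its end 25 mm out from the panel's outer face, at the middle of the panel's length. Moves with the divider; push it along the bay's +x.
- rack: Bystander: loose blue test-tube rack, 56 x 160 mm and 60 mm high, long side along its y; origin under its centre. Holds three tubes 126 mm high overall.
- tube0: Bystander: clear test tube, 16 mm across, 120 mm long, standing in the rack; origin at its lowest point.
- tube1: Bystander: as tube0, in the middle hole.
- tube2: Bystander: as tube0, in the third hole.
- funnel: Bystander: loose glass funnel standing mouth down, 72 mm across, 68 mm high; origin under its centre.
- stopper: Bystander: loose green rubber stopper standing upright, 32 mm across, 28 mm high; origin under its centre.
Mind the look-alikes: they are no part of the job. There is more than one size of the cylinder; the one meant has the size given above.

How it is judged:
By the outcome, as a careful person would: the job done as asked, in the order asked, and still so for the second after the job is handed in, with the robot touching nothing.
It also fails if it takes over 64 s, if anything falls off the work surface, if the arm or the gripper's body presses on something with over 40 N, if the wrist force passes 120 N, or if a joint passes its speed limit or range.

### The arm

A 7-joint arm with a two-finger parallel gripper is mounted at the origin on the work surface. World frame = base frame: x ahead of the robot, y to its left, z up, the work surface at z = 0. Lengths are in m, angles in rad, forces in N, time in s.
With the tool pointing down it reaches from about 0.4 to 0.85 m from the base axis. Payload 10.4 kg.
Tool frame: the origin (TCP) lies midway between the tips of the shut fingers; the grasp point (between the pads) lies 19 mm behind it; z points along the fingers, y is the line along which they close (so a half turn about z gives the same grasp; the last joint's range is limited). The gripper opens to 87 mm and grips with 3 to 60 N. Pads are 19 mm wide; open, the fingers measure 117 mm over their backs; the gripper's body (75 mm by 190 mm) begins 51 mm behind the grasp point.
Start: joints at [-1.3, 0.332, -0.065, 1.46, 0.022, 1.35, -0.088], TCP at [0.181, 0.598, 0.223] pointing down, gripper open.
Joint ranges: [-2.6, 2.6], [-0.5, 2.12], [-1.47, 1.34], [0.16, 2.42], [-1.27, 4.41], [0.06, 2.06], [-2.6, 2.6]. Speed limits (rad/s): [2.22, 2.22, 2.79, 2.79, 3.14, 3.14, 3.14].

### API

Orientations are given as a unit quaternion [x, y, z, w].
In Python, from bench import r gives the robot as it stands.
- The arm moves only by the tool arm_command, never from a script. Its arguments are lists of equal length, an entry for each row: "xyz": the shift along the world's x, y, z in m, a list of three; "rot": the turn, a rotation vector about the world's x, y, z in rad, a list of three. In form: {"xyz": [[tx, ty, tz], ...], "rot": [[ax, ay, az], ...]}. A call has 1 to 20 rows; each row is the pose to reach, as a shift and turn from the pose commanded when the call began; what a row does not reach only later rows make up. A row lasts 1/12 s, in which the tool goes at most 41.7 mm and 7.16 degrees, less where a joint would pass 70% of its speed; a pose out of reach is approached as far as the arm can. A call with a gripper value outside its range is refused whole. "grip" is the opening, from 0 (shut) to 1 (fully open), set as the call begins (left out, the last holds). The fingers move at their own pace and stop on an object; "squeeze" is the grip in N (left out, the last holds). Time passes only in rows, so rows that repeat a pose let the fingers close. It gives the time, the measured TCP pose, the force, the opening and the grip force at its end, in the units of the state.
- r.read_state(): the state, without advancing time (a new reading comes with each control period).
- r.camera(name): name is "scene" or "top" or "wrist"; returns the picture (480x640x3 uint8, red, green, blue); there is no depth.
- r.camera_model(name): a dict with "fx", "fy", "cx", "cy" (pixels), "k1" (the pictures are not rectified: a ray, as slopes to the right and down, at radius r is drawn at 1 + k1 r^2 times it, then the intrinsics apply), "T" (4x4, takes a point from camera to world coordinates). Camera axes: x right, y up, looking along -z (the intrinsics and any distortion apply to the point x, -y, -z); pixel columns grow to the right and rows downward; lengths in m; the calibration is good to about 2 mm. A picture is of the moment at which its call begins: read the wrist's pose just before it. camera_model takes no time and is no camera call; for the wrist camera it gives the pose at the moment of the call.
- r.close_job(): hands the job in; it is judged then, once.
Trained networks look in the newest picture that a camera, given by its name, has taken for a name from the list of things; names that differ only in an ending like _2 or _b are one class to them, and where a whole thing is asked for, a point or a joint stands for the part that bears it (a point fixed in the world has none). Each returns a list of dicts, best first, with "conf" (0 to 1); they miss things now and then, are a little off and sometimes report something else, mostly with a low value. They report only what shows in the picture. A call takes as long as a camera call. They do not tell look-alikes from the thing itself.
- r.look_for(label, camera): "at" ([x, y, z] in m, in the coordinates of the camera as it stood for that picture, good to about 4 mm: the middle of the surface that is visible of it).
- r.spot_point(label, camera): "at" ([x, y, z] in m, in the coordinates of the camera as it stood for that picture, good to about 4 mm: a listed point, or the origin of a listed thing).
The state is a dict: "time": time; "joint_positions": joint angles; "joint_vel": joint speeds; "joint_torque": joint torques, N m; "ee_pos": TCP position; "eef_rot": TCP orientation; "ft_force": force on the tool from outside, world axes, zero at the start; "torque": the same for the moment, N m; "width": finger opening in m; "grip_force": force on a finger pad.
Only numpy, scipy, OpenCV 4.12 (cv2) and the standard library are available. Lean on these libraries where they do the work, as an engineer would, in place of code of your own. Each camera call takes 0.05 s, during which the arm holds its last target. There are 200 camera calls.

## Working session

There is one attempt and no reset: what is moved stays moved. The work goes in short steps, Python scripts to look and compute and a tool call to move; the robot and the scene stay as the last step left them, time stands still between calls to the robot, and variables do not carry over. Pictures are saved under pics/ and viewed, at most 12 in all, crops included, and the job is handed in when it is done.

Besides the shell and the picture viewer there is one more tool, called after "Request:" as name(argument=value, ...), one argument or row to a line, values as JSON. arm_command: Moves the arm, as the interface text tells. Its arguments: {"type":"object","properties":{"xyz":{"type":"array"},"rot":{"type":"array"},"grip":{"type":"number"},"squeeze":{"type":"number"}},"required":["xyz","rot"]}

```bash
mkdir -p pics; cat > h.py <<'E'
import numpy as np, cv2
from bench import r
def w(cam,p):
    T=np.array(r.camera_model(cam)["T"]); return (T@np.append(p,1))[:3]
def ray(cam,u,v,z):
    m=r.camera_model(cam); T=np.array(m["T"])
    d=cv2.undistortPoints(np.array([[[u,v]]],float),np.array([[m["fx"],0,m["cx"]],[0,m["fy"],m["cy"]],[0,0,1.]]),np.array([m["k1"],0,0,0,0.]))[0,0]
    dr=T[:3,:3]@np.array([d[0],-d[1],-1]); o=T[:3,3]; return o+dr*(z-o[2])/dr[2]
def snap(cam,name):
    im=r.camera(cam); cv2.imwrite(f"pics/{name}.png",im[:,:,::-1]); return im
E
python3 - <<'E'
from h import *
a=snap("top","top1"); b=snap("scene","sc1")
cv2.imwrite("pics/both.png",cv2.resize(np.vstack([a,b])[:,:,::-1],(800,1200))[:1,:1])
print(r.camera_model("top"))
for c in ("top","scene"):
  for n in ["cylinder","bay","knob","rack","funnel","stopper","divider"]:
    for d in r.spot_point(n,c)[:3]: print(c,n,round(d["conf"],2),w(c,d["at"]).round(3))
s=r.read_state(); print(s["time"],s["ee_pos"],s["eef_rot"])
E
```

```text
{'fx': 594.4611181922376, 'fy': 594.4611181922376, 'cx': 322.78845774701153, 'cy': 244.57808202464994, 'k1': -0.15967483213762204, 'T': array([[-0.02574227,  0.99669092, -0.07710082,  0.51137906],
       [-0.99964204, -0.02510261,  0.00925425, -0.00413564],
       [ 0.00728819,  0.07731145,  0.99698035,  1.17245018],
       [ 0.        ,  0.        ,  0.        ,  1.        ]])}
top cylinder 0.7 [ 0.401  0.126 -0.   ]
top cylinder 0.64 [0.569 0.231 0.003]
top cylinder 0.58 [ 0.53   0.121 -0.001]
top knob 0.74 [ 0.511 -0.078  0.024]
top rack 0.93 [0.767 0.115 0.002]
top funnel 0.58 [ 0.576 -0.281  0.002]
top stopper 0.53 [0.692 0.279 0.005]Traceback (most recent call last):
  File "<stdin>", line 7, in <module>
ValueError: it knows: bay, cylinder, funnel, knob, rack, stopper, tube
```

View pics/top1.png

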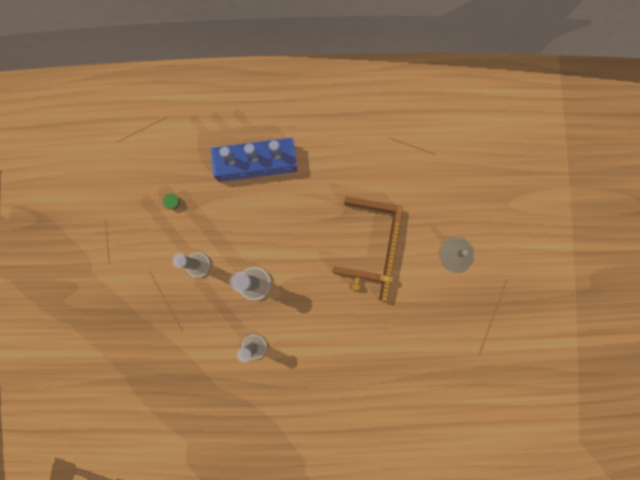

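View pics/sc1.png

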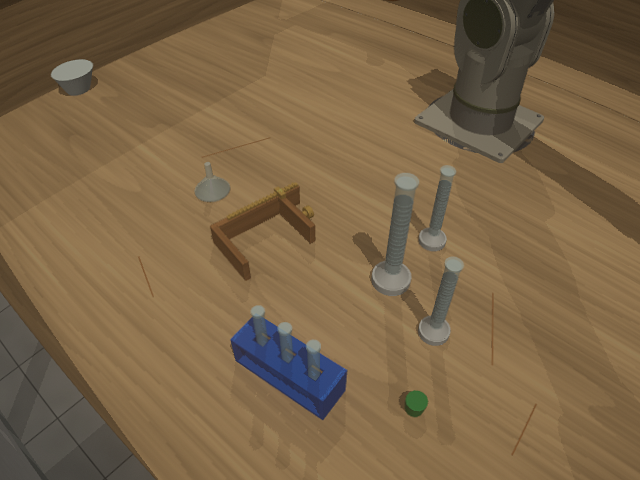

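The top view shows three cylinders, with feet near (255,284), (254,347) and (197,265). The first looks largest. The bay spans (334–400, 198–300), with its mouth to the left and the knob at (357,284). Next I'll measure the feet and confirm in a crop.

```bash
python3 - <<'E'
from h import *
im=cv2.imread("pics/top1.png")
c=cv2.resize(im[180:370,160:420],None,fx=3,fy=3,interpolation=cv2.INTER_CUBIC); cv2.imwrite("pics/crop.png",c)
for n in ["cylinder","bay","knob","rack","funnel","stopper"]:
    for d in r.spot_point(n,"scene")[:3]: print(n,round(d["conf"],2),w("scene",d["at"]).round(3))
s=r.read_state(); print(s["time"],s["ee_pos"],s["eef_rot"])
E
```

```text
cylinder 0.92 [0.572 0.235 0.   ]
cylinder 0.87 [ 0.406  0.121 -0.002]
cylinder 0.61 [ 0.534  0.122 -0.002]
bay 0.77 [ 0.628 -0.1    0.002]
knob 0.94 [ 0.509 -0.077  0.027]
rack 0.6 [0.77  0.112 0.   ]
funnel 0.82 [ 0.572 -0.281  0.   ]
funnel 0.72 [ 0.512 -0.077  0.027]
stopper 0.79 [ 0.694  0.285 -0.001]
0.7 [0.18096463 0.59825342 0.22259815] [ 1.46362088e-01  9.89231083e-01  6.48526598e-05 -4.31675209e-06]
```

View pics/crop.png

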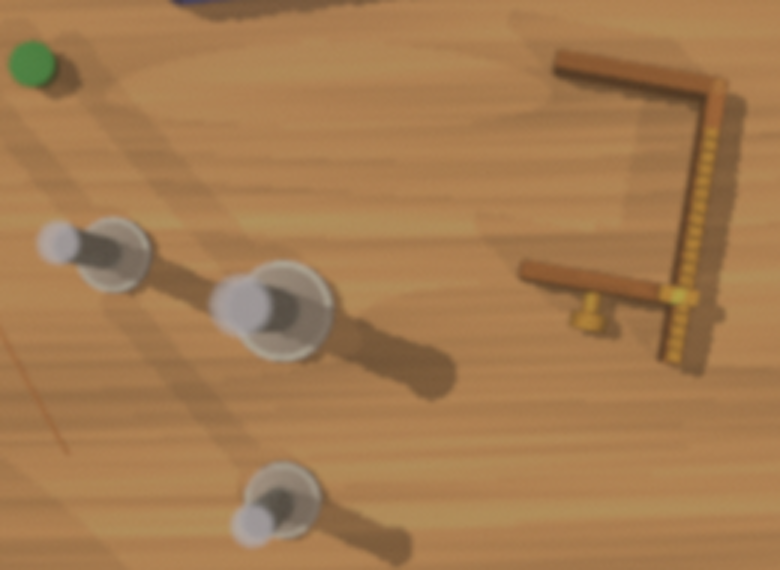

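```bash
python3 - <<'E'
from h import *
g=lambda u,v,z: ray("top",160+(u+.5)/3-.5,180+(v+.5)/3-.5,z).round(4)
for n,l,rr,cy,lip in [("big",235,332,311,(242,304)),("low",245,321,500,(254,524)),("left",77,152,255,(60,243))]:
    a,b=g(l,cy,.014),g(rr,cy,.014); print(n,np.linalg.norm(a-b),(a+b)/2,"lip@.22",g(*lip,.22),"@.16",g(*lip,.16))
P={k:g(*p,z) for k,(p,z) in dict(fixOutMouth=((556,49),.045),corner=((727,80),.045),fixInnMouth=((556,70),.045),innerCorner=((701,93),.045),
 divOutEnd=((520,278),.045),divInEnd=((521,260),.045),divInRoot=((660,283),.045),stripEnd=((674,362),.053),stripEndInner=((664,361),.053),stripTop=((712,125),.053),knob=((589,320),.026)).items()}
for k,v in P.items(): print(k,v)
for a,b in [("fixOutMouth","corner"),("divInEnd","divInRoot")]:
    d=P[a]-P[b]; print("yaw from y axis",np.arctan2(-d[0],d[1]))
d=P["stripTop"]-P["stripEnd"]; print("yaw x",np.arctan2(d[1],d[0]))
E
```

```text
big 0.06321550442731594 [0.5286 0.1208 0.014 ] lip@.22 [0.5298 0.1207 0.22  ] @.16 [0.531  0.1286 0.16  ]
low 0.04941012042082067 [0.4063 0.1237 0.014 ] lip@.22 [0.4125 0.1167 0.22  ] @.16 [0.4063 0.1243 0.16  ]
left 0.049712171547821156 [0.56765 0.23115 0.014  ] lip@.22 [0.5648 0.219  0.22  ] @.16 [0.5682 0.233  0.16  ]
fixOutMouth [ 0.6909 -0.0596  0.045 ]
corner [ 0.6684 -0.1686  0.045 ]
fixInnMouth [ 0.6773 -0.0592  0.045 ]
innerCorner [ 0.6604 -0.1515  0.045 ]
divOutEnd [ 0.5453 -0.0326  0.045 ]
divInEnd [ 0.5567 -0.0335  0.045 ]
divInRoot [ 0.5398 -0.1212  0.045 ]
stripEnd [ 0.4898 -0.1276  0.053 ]
stripEndInner [ 0.4906 -0.1214  0.053 ]
stripTop [ 0.6387 -0.1567  0.053 ]
knob [ 0.5177 -0.0767  0.026 ]
yaw from y axis -0.20356288253658852
yaw from y axis -0.19036888586202533
yaw x -0.19300055195381288
```

Candidates in the top picture:
- **(255,284):** the foot measures about 64 mm and its lip lines up with the foot at z=0.22. This is the 220 mm cylinder, at (0.531, 0.121).
- **(254,347) and (197,265):** the feet are about 50 mm and the height about 160 mm. These are look-alikes.

The crop agrees. Bay origin is about (0.628, -0.098) with yaw about -0.193. The divider is already about 10 mm along.

The look-alikes block the side I'd need to push from. So I'll pinch the foot low from the free side, slide it clear on the shelf, then push it from behind with the open fingers.

```bash
cat >> h.py <<'E'
from scipy.spatial.transform import Rotation as Ro
def tool(h,deg,flip=1):  # heading (x,y), tilt from vertical
    h=np.array([*h,0.]); h/=np.linalg.norm(h); a=np.radians(deg)
    z=h*np.sin(a)-np.array([0,0,np.cos(a)]); y=flip*np.array([-h[1],h[0],0]); return Ro.from_matrix(np.c_[np.cross(y,z),y,z])
def go(cur,tgt): return (tgt*cur.inv()).as_rotvec().round(3)
def now(): return Ro.from_quat(r.read_state()["eef_rot"])
E
python3 - <<'E'
from h import *
for f in (1,-1): print(f,go(now(),tool((-.5,.866),55,f)))
E
```

```text
1 [ 0.948 -0.752  2.161]
-1 [ 0.61   0.769 -0.694]
```

Request:
arm_command(
  xyz=[
    [0,0,0.04],
    [0,0,0.08],
    [0.348,-0.473,0.08],
    [0.348,-0.473,0.08],
    [0.348,-0.473,0.08],
    [0.348,-0.473,0.08],
    [0.348,-0.473,0.08],
    [0.348,-0.473,0.08],
    [0.348,-0.473,0.08],
    [0.348,-0.473,0.08],
    [0.348,-0.473,0.08],
    [0.348,-0.473,0.08],
    [0.348,-0.473,0.08],
    [0.348,-0.473,0.08],
    [0.348,-0.473,0.08],
    [0.348,-0.473,0.08],
    [0.348,-0.473,0.08],
    [0.348,-0.473,0.08],
    [0.348,-0.473,0.08],
    [0.348,-0.473,0.08],
  ],
  rot=[
    [0,0,0],
    [0,0,0],
    [0.61,0.769,-0.694],
    [0.61,0.769,-0.694],
    [0.61,0.769,-0.694],
    [0.61,0.769,-0.694],
    [0.61,0.769,-0.694],
    [0.61,0.769,-0.694],
    [0.61,0.769,-0.694],
    [0.61,0.769,-0.694],
    [0.61,0.769,-0.694],
    [0.61,0.769,-0.694],
    [0.61,0.769,-0.694],
    [0.61,0.769,-0.694],
    [0.61,0.769,-0.694],
    [0.61,0.769,-0.694],
    [0.61,0.769,-0.694],
    [0.61,0.769,-0.694],
    [0.61,0.769,-0.694],
    [0.61,0.769,-0.694],
  ],
  grip=1,
)

```text
time: 2.37
ee_pos: [0.5284, 0.1266, 0.3029]
eef_rot: [0.443, 0.768, 0.231, -0.4]
ft_force: [-0.1, -0.1, 0.2]
width: 0.0871
grip_force: 0.0
```

```bash
python3 - <<'E'
from h import *
R=now(); s=r.read_state(); print(s["time"],s["ee_pos"],np.array(s["joint_positions"]).round(2)); print(R.as_matrix().round(3)); print(go(R,tool((-.5,.866),55,-1)))
a=snap("wrist","w1");b=snap("top","t2"); cv2.imwrite("pics/v1.png",cv2.resize(np.hstack([a,b]),(800,300))[:,:,::-1])
E
```

```text
2.3667 [0.52838036 0.1265933  0.30294841] [-0.23  0.54  0.5   1.4  -0.92  1.98  0.77]
[[-0.288  0.865 -0.41 ]
 [ 0.496  0.501  0.709]
 [ 0.82   0.001 -0.573]]
[-0.001  0.    -0.001]
```

View pics/v1.png

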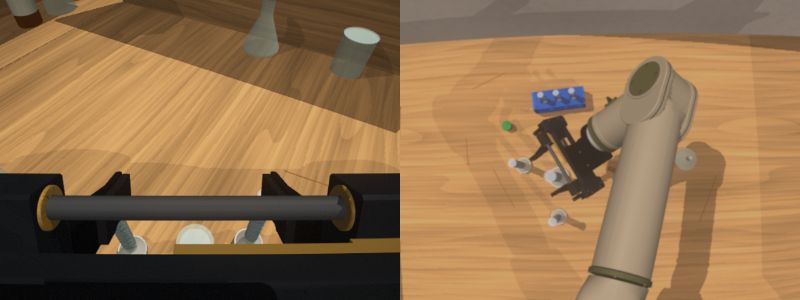

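The wrist view shows the big cylinder's lip centred between the fingers, near (195,237) of the left half. The look-alikes are outside the fingers. Descending.

Request:
arm_command(
  xyz=[
    [0,0,-0.02],
    [0,0,-0.045],
    [0,0,-0.07],
    [0,0,-0.095],
    [0,0,-0.12],
    [0,0,-0.145],
    [0,0,-0.17],
    [0,0,-0.195],
    [0,0,-0.22],
    [0,0,-0.24],
    [0,0,-0.26],
    [0,0,-0.268],
    [0,0,-0.268],
  ],
  rot=[
    [0,0,0],
    [0,0,0],
    [0,0,0],
    [0,0,0],
    [0,0,0],
    [0,0,0],
    [0,0,0],
    [0,0,0],
    [0,0,0],
    [0,0,0],
    [0,0,0],
    [0,0,0],
    [0,0,0],
  ],
)

```text
time: 3.55
ee_pos: [0.5278, 0.1263, 0.0335]
eef_rot: [0.443, 0.768, 0.23, -0.401]
ft_force: [-0.8, 0.0, 0.6]
width: 0.0872
grip_force: 0.0
```

```bash
python3 - <<'E'
from h import *
R=now(); s=r.read_state(); print(s["ft_force"],np.array(s["joint_positions"]).round(2)); print(R.as_matrix()[:,2].round(3))
a=snap("top","t3"); b=snap("scene","s3"); 
for c in("top","scene"):
  for d in r.spot_point("cylinder",c)[:3]: print(c,round(d["conf"],2),w(c,d["at"]).round(3))
cv2.imwrite("pics/v2.png",cv2.resize(b[130:330,330:530],(800,600) if 0 else (600,600),interpolation=cv2.INTER_CUBIC)[:,:,::-1])
E
```

```text
[-0.75981489  0.04424022  0.57608629] [-0.19  0.86  0.43  1.53 -0.95  1.68  1.1 ]
[-0.412  0.709 -0.572]
top 0.87 [0.528 0.123 0.005]
top 0.75 [0.403 0.124 0.001]
top 0.72 [0.565 0.23  0.   ]
scene 0.9 [ 0.405  0.124 -0.004]
scene 0.79 [ 0.534  0.119 -0.003]
scene 0.71 [ 0.569  0.232 -0.005]
```

View pics/v2.png

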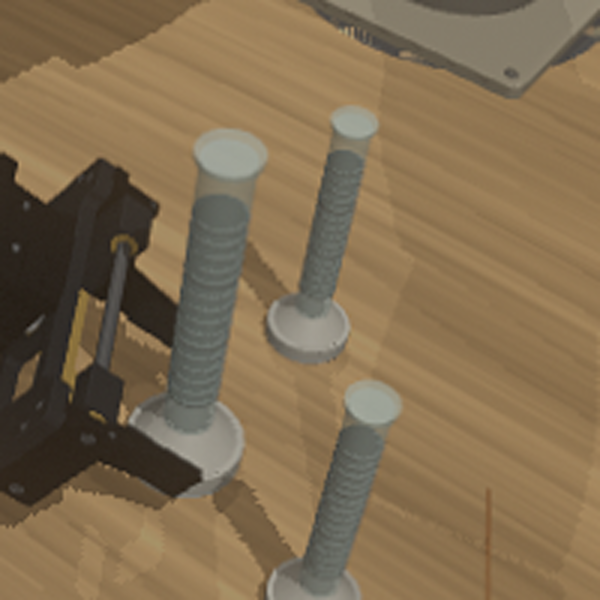

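The cylinder stands upright between the fingers with the body clear of it. Lower to the foot and pinch lightly.

Request:
arm_command(
  xyz=[
    [0,0,-0.008],
    [0,0,-0.016],
    [0,0,-0.021],
    [0,0,-0.022],
    [0,0,-0.022],
  ],
  rot=[
    [0,0,0],
    [0,0,0],
    [0,0,0],
    [0,0,0],
    [0,0,0],
  ],
)

```text
time: 4.17
ee_pos: [0.5286, 0.1252, 0.012]
eef_rot: [0.444, 0.768, 0.231, -0.4]
ft_force: [-0.9, -0.3, -0.2]
width: 0.0869
grip_force: 0.0
```

Request:
arm_command(
  xyz=[
    [0,0,0],
    [0,0,0],
    [0,0,0],
    [0,0,0],
    [0,0,0],
    [0,0,0],
    [0,0,0],
    [0,0,0],
  ],
  rot=[
    [0,0,0],
    [0,0,0],
    [0,0,0],
    [0,0,0],
    [0,0,0],
    [0,0,0],
    [0,0,0],
    [0,0,0],
  ],
  grip=0.7,
  squeeze=6,
)

```text
time: 4.83
ee_pos: [0.529, 0.1252, 0.0127]
eef_rot: [0.444, 0.768, 0.231, -0.4]
ft_force: [-1.2, -1.4, 1.6]
width: 0.0651
grip_force: 6.0
```

Request:
arm_command(
  xyz=[
    [0.002,-0.0017,0],
    [0.005,-0.0043,0],
    [0.009,-0.0077,0],
    [0.013,-0.011,0],
    [0.017,-0.0145,0],
    [0.021,-0.018,0],
    [0.025,-0.021,0],
    [0.029,-0.0247,0],
    [0.033,-0.028,0],
    [0.037,-0.0315,0],
    [0.041,-0.035,0],
    [0.045,-0.038,0],
    [0.049,-0.0417,0],
    [0.053,-0.045,0],
    [0.056,-0.048,0],
    [0.058,-0.05,0],
    [0.06,-0.051,0],
    [0.06,-0.051,0],
    [0.06,-0.051,0],
  ],
  rot=[
    [0,0,0],
    [0,0,0],
    [0,0,0],
    [0,0,0],
    [0,0,0],
    [0,0,0],
    [0,0,0],
    [0,0,0],
    [0,0,0],
    [0,0,0],
    [0,0,0],
    [0,0,0],
    [0,0,0],
    [0,0,0],
    [0,0,0],
    [0,0,0],
    [0,0,0],
    [0,0,0],
    [0,0,0],
  ],
)

```text
time: 6.42
ee_pos: [0.5892, 0.0739, 0.0127]
eef_rot: [0.444, 0.768, 0.231, -0.4]
ft_force: [-2.0, 1.0, 4.5]
width: 0.0655
grip_force: 6.7
```

Request:
arm_command(
  xyz=[
    [0,0,0],
    [0,0,0],
    [0,0,0],
    [0,0,0],
    [0,0,0],
    [0,0,0],
  ],
  rot=[
    [0,0,0],
    [0,0,0],
    [0,0,0],
    [0,0,0],
    [0,0,0],
    [0,0,0],
  ],
  grip=1,
)

```text
time: 6.92
ee_pos: [0.589, 0.074, 0.0125]
eef_rot: [0.444, 0.768, 0.231, -0.4]
ft_force: [0.1, 1.1, 2.0]
width: 0.0863
grip_force: 0.2
```

```bash
python3 - <<'E'
from h import *
a=snap("top","t4"); b=snap("scene","s4"); 
for c in("top","scene"):
  for d in r.spot_point("cylinder",c)[:4]: print(c,round(d["conf"],2),w(c,d["at"]).round(3))
  for d in r.spot_point("knob",c)[:1]+r.spot_point("rack",c)[:1]: print(c,round(d["conf"],2),w(c,d["at"]).round(3))
cv2.imwrite("pics/v3.png",cv2.resize(b[100:400,200:500],(600,600),interpolation=cv2.INTER_CUBIC)[:,:,::-1])
E
```

```text
top 0.86 [0.405 0.123 0.002]
top 0.79 [0.59  0.071 0.003]
top 0.7 [0.569 0.233 0.001]
top 0.7 [0.691 0.279 0.001]
top 0.91 [0.77  0.115 0.002]
scene 0.89 [ 0.409  0.124 -0.   ]
scene 0.8 [0.593 0.071 0.001]
scene 0.66 [ 0.571  0.233 -0.001]
scene 0.61 [0.77  0.116 0.003]
```

View pics/v3.png

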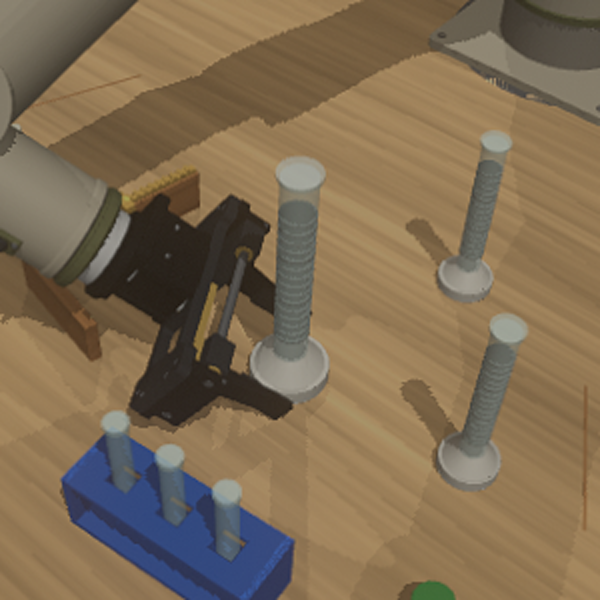

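Cylinder is upright at (0.591, 0.071), clear of the look-alikes, and the rack hasn't moved. Raise straight up and plan the push from behind.

Request:
arm_command(
  xyz=[
    [0,0,0.008],
    [0,0,0.02],
    [0,0,0.04],
    [0,0,0.065],
    [0,0,0.09],
    [0,0,0.12],
    [0,0,0.15],
    [0,0,0.18],
    [0,0,0.21],
    [0,0,0.24],
    [0,0,0.27],
    [0,0,0.28],
    [0,0,0.28],
  ],
  rot=[
    [0,0,0],
    [0,0,0],
    [0,0,0],
    [0,0,0],
    [0,0,0],
    [0,0,0],
    [0,0,0],
    [0,0,0],
    [0,0,0],
    [0,0,0],
    [0,0,0],
    [0,0,0],
    [0,0,0],
  ],
)

```text
time: 8.4
ee_pos: [0.5895, 0.0736, 0.2971]
eef_rot: [0.443, 0.769, 0.232, -0.397]
ft_force: [-0.1, -1.0, 0.1]
width: 0.087
grip_force: 0.0
```

```bash
python3 - <<'E'
from h import *
s=r.read_state(); h=(.981,-.192); print(np.array([.537,.082,.29])-s["ee_pos"],go(now(),tool(h,25,1)))
E
```

```text
[-0.05245602  0.00836161 -0.00711706] [-0.835 -1.16   0.705]
```

Request:
arm_command(
  xyz=[
    [0,0,0.02],
    [-0.052,0.008,0.02],
    [-0.052,0.008,0.02],
    [-0.052,0.008,0.02],
    [-0.052,0.008,0.02],
    [-0.052,0.008,0.02],
    [-0.052,0.008,0.02],
    [-0.052,0.008,0.02],
    [-0.052,0.008,0.02],
    [-0.052,0.008,0.02],
    [-0.052,0.008,0.02],
    [-0.052,0.008,0.02],
    [-0.052,0.008,0.02],
    [-0.052,0.008,0.02],
    [-0.052,0.008,0.02],
    [-0.052,0.008,0.02],
    [-0.052,0.008,0.02],
    [-0.052,0.008,0.02],
  ],
  rot=[
    [0,0,0],
    [-0.835,-1.16,0.705],
    [-0.835,-1.16,0.705],
    [-0.835,-1.16,0.705],
    [-0.835,-1.16,0.705],
    [-0.835,-1.16,0.705],
    [-0.835,-1.16,0.705],
    [-0.835,-1.16,0.705],
    [-0.835,-1.16,0.705],
    [-0.835,-1.16,0.705],
    [-0.835,-1.16,0.705],
    [-0.835,-1.16,0.705],
    [-0.835,-1.16,0.705],
    [-0.835,-1.16,0.705],
    [-0.835,-1.16,0.705],
    [-0.835,-1.16,0.705],
    [-0.835,-1.16,0.705],
    [-0.835,-1.16,0.705],
  ],
  grip=0.5,
)

```text
time: 9.9
ee_pos: [0.5375, 0.0814, 0.3126]
eef_rot: [0.098, 0.972, -0.022, 0.213]
ft_force: [0.2, -0.3, -0.3]
width: 0.0436
grip_force: 0.0
```

```bash
python3 - <<'E'
from h import *
s=r.read_state(); h=(.981,-.192); print(np.array([.537,.082,.009])-s["ee_pos"],go(now(),tool(h,25,1)),np.array(s["joint_positions"]).round(2))
a=snap("top","t5"); b=snap("scene","s5"); 
for c in("top","scene"):
  for d in r.spot_point("cylinder",c)[:4]: print(c,round(d["conf"],2),w(c,d["at"]).round(3))
E
```

```text
[-0.0005328   0.00063762 -0.30355906] [-0.001 -0.006  0.008] [-0.49 -0.18  0.09  1.89  0.29  1.09  0.88]
top 0.88 [0.588 0.072 0.004]
top 0.7 [0.568 0.23  0.   ]
top 0.57 [0.767 0.115 0.003]
scene 0.98 [ 0.406  0.122 -0.003]
scene 0.73 [ 0.573  0.231 -0.002]
scene 0.61 [0.589 0.068 0.001]
```

Request:
arm_command(
  xyz=[
    [0,0,-0.02],
    [0,0,-0.05],
    [0,0,-0.08],
    [0,0,-0.11],
    [0,0,-0.14],
    [0,0,-0.17],
    [0,0,-0.2],
    [0,0,-0.23],
    [0,0,-0.255],
    [0,0,-0.275],
    [0,0,-0.29],
    [0,0,-0.3],
    [0,0,-0.303],
    [0,0,-0.303],
  ],
  rot=[
    [0,0,0],
    [0,0,0],
    [0,0,0],
    [0,0,0],
    [0,0,0],
    [0,0,0],
    [0,0,0],
    [0,0,0],
    [0,0,0],
    [0,0,0],
    [0,0,0],
    [0,0,0],
    [0,0,0],
    [0,0,0],
  ],
)

```text
time: 11.27
ee_pos: [0.5367, 0.0819, 0.0088]
eef_rot: [0.097, 0.972, -0.022, 0.213]
ft_force: [-0.6, 0.4, 0.3]
width: 0.0438
grip_force: 0.0
```

```bash
cat > plan.py <<'E'
from h import *
O=np.array([.628,-.098]); ex=np.array([.981,-.192]); ey=np.array([.192,.981])
def bay(p): d=np.array(p)[:2]-O; return np.array([d@ex,d@ey])
def wld(b): return O+b[0]*ex+b[1]*ey
def plan(pts,D,z,alpha=25):
    "pts: cylinder bay x,y (m), heading angle deg (0=bay +x, -90=bay -y)"
    s=r.read_state(); p0=np.array(s["ee_pos"]); R0=now()
    X=[];Q=[]
    for x,y,a in pts:
        h=np.cos(np.radians(a))*ex+np.sin(np.radians(a))*ey; t=wld((x,y))-D*h
        X.append([round(float(v),4) for v in np.append(t,z)-p0]); Q.append([round(float(v),3) for v in go(R0,tool(h,alpha,1))])
    print(X);print(Q)
E
python3 - <<'E'
from plan import *
s=r.read_state(); print(s["ft_force"],bay(s["ee_pos"]),bay((.59,.071)))
t=np.linspace(0,1,14)
plan([(-.068+.045*k-.012*(1-k),.158,0) for k in t],.033,.010)
E
```

```text
[-0.63805356  0.44750052  0.28048046] [-0.12407664  0.15890936] [-0.069726  0.158493]
[[0.0108, -0.0032, 0.0012], [0.0151, -0.004, 0.0012], [0.0194, -0.0048, 0.0012], [0.0237, -0.0057, 0.0012], [0.028, -0.0065, 0.0012], [0.0323, -0.0074, 0.0012], [0.0366, -0.0082, 0.0012], [0.0409, -0.0091, 0.0012], [0.0452, -0.0099, 0.0012], [0.0495, -0.0107, 0.0012], [0.0538, -0.0116, 0.0012], [0.0581, -0.0124, 0.0012], [0.0624, -0.0133, 0.0012], [0.0667, -0.0141, 0.0012]]
[[0.001, -0.005, 0.006], [0.001, -0.005, 0.006], [0.001, -0.005, 0.006], [0.001, -0.005, 0.006], [0.001, -0.005, 0.006], [0.001, -0.005, 0.006], [0.001, -0.005, 0.006], [0.001, -0.005, 0.006], [0.001, -0.005, 0.006], [0.001, -0.005, 0.006], [0.001, -0.005, 0.006], [0.001, -0.005, 0.006], [0.001, -0.005, 0.006], [0.001, -0.005, 0.006]]
```

Push along bay +x about 45 mm. Split so contact can be checked.

Request:
arm_command(
  xyz=[
    [0.005,-0.001,0.001],
    [0.01,-0.002,0.001],
    [0.014,-0.003,0.001],
    [0.018,-0.0035,0.001],
    [0.021,-0.004,0.001],
    [0.024,-0.005,0.001],
    [0.027,-0.0055,0.001],
    [0.03,-0.006,0.001],
    [0.034,-0.007,0.001],
    [0.038,-0.0075,0.001],
    [0.041,-0.008,0.001],
    [0.043,-0.0085,0.001],
  ],
  rot=[
    [0,0,0],
    [0,0,0],
    [0,0,0],
    [0,0,0],
    [0,0,0],
    [0,0,0],
    [0,0,0],
    [0,0,0],
    [0,0,0],
    [0,0,0],
    [0,0,0],
    [0,0,0],
  ],
)

```text
time: 12.27
ee_pos: [0.5804, 0.0737, 0.0106]
eef_rot: [0.097, 0.972, -0.022, 0.214]
ft_force: [-3.8, 0.3, 3.5]
width: 0.0434
grip_force: 2.1
```

```bash
python3 - <<'E'
from plan import *
s=r.read_state(); print(s["ft_force"],bay(s["ee_pos"]))
a=snap("top","t6"); b=snap("scene","s6"); 
for c in("top","scene"):
  for d in r.spot_point("cylinder",c)[:4]: p=w(c,d["at"]); print(c,round(d["conf"],2),p.round(3),bay(p).round(3))
cv2.imwrite("pics/v4.png",cv2.resize(b[100:400,200:500],(600,600),interpolation=cv2.INTER_CUBIC)[:,:,::-1])
E
```

```text
[-3.75923668  0.32128524  3.52621593] [-0.07965705  0.15931163]
top 0.96 [0.61  0.069 0.005] [-0.049  0.16 ]
top 0.71 [0.57  0.232 0.   ] [-0.12   0.313]
scene 0.82 [ 0.616  0.066 -0.   ] [-0.044  0.159]
scene 0.76 [ 0.568  0.232 -0.002] [-0.122  0.313]
scene 0.7 [ 0.404  0.12  -0.003] [-0.261  0.171]
```

View pics/v4.png

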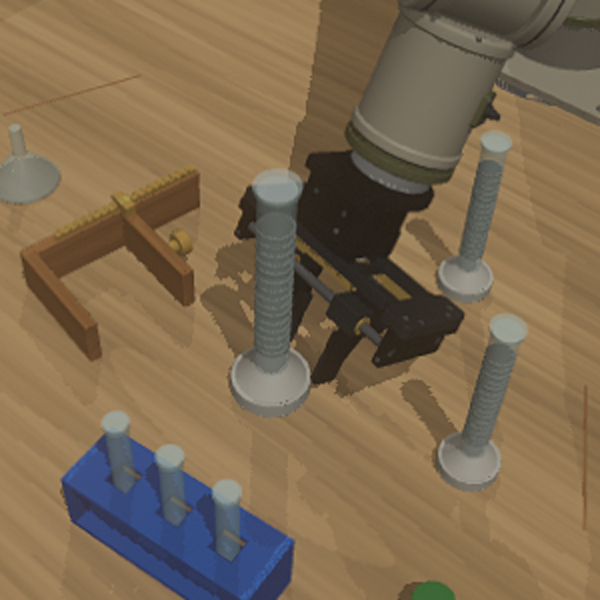

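The cylinder is upright, with the fingers low on its foot. Its bay position is about (-47, 159) mm, 33 mm ahead of the TCP as planned. Now steer round towards the bay.

```bash
python3 - <<'E'
from plan import *
p=np.array([-.047,.159]); pts=[]
for i in range(18):
    a=-4*(i+1); v=np.radians(max(a-20,-84)); p=p+.0035*np.array([np.cos(v),np.sin(v)]); pts.append((*p,max(a,-68)))
print(p); plan(pts,.033,.010)
E
```

```text
[-0.01503073  0.10904352]
[[0.0032, -0.0002, -0.0007], [0.0066, -0.0002, -0.0007], [0.0099, -0.0004, -0.0007], [0.0133, -0.0009, -0.0007], [0.0166, -0.0016, -0.0007], [0.0199, -0.0025, -0.0007], [0.0231, -0.0037, -0.0007], [0.0262, -0.0051, -0.0007], [0.0291, -0.0067, -0.0007], [0.032, -0.0085, -0.0007], [0.0348, -0.0105, -0.0007], [0.0374, -0.0127, -0.0007], [0.0398, -0.015, -0.0007], [0.0421, -0.0175, -0.0007], [0.0441, -0.0202, -0.0007], [0.046, -0.023, -0.0007], [0.048, -0.026, -0.0007], [0.0477, -0.0295, -0.0007]]
[[0.0, -0.003, -0.064], [0.0, -0.003, -0.134], [0.0, -0.003, -0.204], [-0.0, -0.003, -0.274], [-0.0, -0.003, -0.344], [-0.0, -0.003, -0.413], [-0.0, -0.003, -0.483], [-0.001, -0.003, -0.553], [-0.001, -0.003, -0.623], [-0.001, -0.003, -0.693], [-0.001, -0.003, -0.763], [-0.001, -0.003, -0.832], [-0.001, -0.003, -0.902], [-0.001, -0.003, -0.972], [-0.001, -0.003, -1.042], [-0.002, -0.003, -1.112], [-0.002, -0.003, -1.181], [-0.002, -0.003, -1.181]]
```

Request:
arm_command(
  xyz=[
    [0.003,0,0],
    [0.0065,0,0],
    [0.01,-0.0005,0],
    [0.0135,-0.001,0],
    [0.0165,-0.0015,0],
    [0.02,-0.0025,0],
    [0.023,-0.0035,0],
    [0.026,-0.005,0],
    [0.029,-0.0065,0],
    [0.032,-0.0085,0],
    [0.035,-0.0105,0],
    [0.0375,-0.0125,0],
    [0.04,-0.015,0],
    [0.042,-0.0175,0],
    [0.044,-0.02,0],
    [0.046,-0.023,0],
    [0.048,-0.026,0],
    [0.0478,-0.0295,0],
  ],
  rot=[
    [0,0,-0.064],
    [0,0,-0.134],
    [0,0,-0.204],
    [0,0,-0.274],
    [0,0,-0.344],
    [0,0,-0.413],
    [0,0,-0.483],
    [0,0,-0.553],
    [0,0,-0.623],
    [0,0,-0.693],
    [0,0,-0.763],
    [0,0,-0.832],
    [0,0,-0.902],
    [0,0,-0.972],
    [0,0,-1.042],
    [0,0,-1.112],
    [0,0,-1.181],
    [0,0,-1.181],
  ],
)

```text
time: 13.97
ee_pos: [0.629, 0.0453, 0.0106]
eef_rot: [0.622, 0.753, -0.136, 0.165]
ft_force: [0.7, 2.8, 1.0]
width: 0.0434
grip_force: 1.6
```

```bash
python3 - <<'E'
from plan import *
s=r.read_state(); print(s["ft_force"],bay(s["ee_pos"]),np.array(s["joint_positions"]).round(2),go(now(),tool(np.cos(1.187)*ex-np.sin(1.187)*ey,25)))
a=snap("top","t7"); b=snap("scene","s7"); 
for c in("top","scene"):
  for n in("cylinder","bay","rack","knob"):
    for d in r.spot_point(n,c)[:3]: p=w(c,d["at"]); print(c,n,round(d["conf"],2),p.round(3),bay(p).round(3))
x=np.vstack([cv2.resize(a[130:330,200:440],(600,500)),cv2.resize(b[130:350,200:464],(600,500))]); cv2.imwrite("pics/v5.png",cv2.resize(x,(360,600))[:,:,::-1])
E
```

```text
[0.7267348  2.84030791 1.01661604] [-0.02650411  0.14080302] [-0.62  0.6   0.32  1.68  0.3   0.98 -0.34] [-0.004 -0.     0.001]
top cylinder 0.88 [0.634 0.014 0.003] [-0.015  0.111]
top cylinder 0.6 [0.403 0.123 0.002] [-0.263  0.173]
top rack 0.68 [0.765 0.116 0.002] [0.093 0.236]
top rack 0.51 [0.768 0.116 0.006] [0.096 0.236]
top knob 0.69 [ 0.551 -0.086  0.028] [-0.078 -0.003]
scene cylinder 0.67 [ 0.403  0.119 -0.001] [-0.262  0.17 ]
scene cylinder 0.59 [ 0.633  0.01  -0.   ] [-0.015  0.107]
scene cylinder 0.59 [ 0.57   0.23  -0.001] [-0.12  0.31]
scene bay 0.66 [ 0.629 -0.099  0.003] [ 0.001 -0.001]
scene rack 0.89 [0.772 0.116 0.002] [0.1   0.238]
scene knob 0.6 [ 0.547 -0.082  0.026] [-0.082  0.   ]
```

View pics/v5.png

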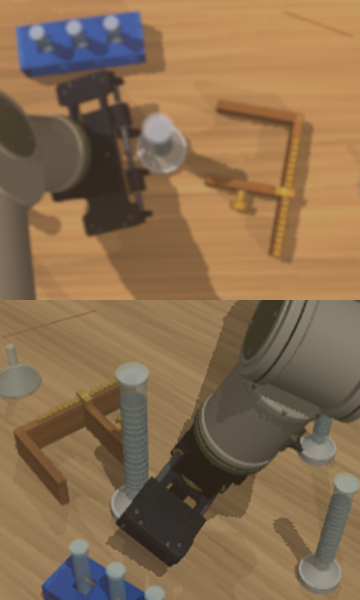

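The cylinder is fine at bay (-15, 109) mm. However, the knob is now at bay x≈-80 mm: the gripper body pushed the divider shut while I was dragging the cylinder. The divider has to close after the cylinder is in, so I'll reopen it from inside the empty bay first.

```bash
python3 - <<'E'
from plan import *
s=r.read_state(); h=np.cos(1.187)*ex-np.sin(1.187)*ey
print((-.015*h).round(4)); print(np.append(wld((0,-.005)),.30)-s["ee_pos"], go(now(),tool(-ey,0,1)))
E
```

```text
[-0.0028  0.0147]
[-0.00065658 -0.1471142   0.28933075] [ 0.435 -0.002 -0.379]
```

Request:
arm_command(
  xyz=[
    [-0.001,0.007,0],
    [-0.003,0.015,0.002],
    [-0.003,0.015,0.035],
    [-0.003,0.015,0.075],
    [-0.003,0.015,0.115],
    [-0.003,0.015,0.155],
    [-0.003,0.015,0.195],
    [-0.003,0.015,0.235],
    [-0.003,0.015,0.275],
    [-0.003,0.015,0.29],
    [-0.001,-0.02,0.29],
    [-0.001,-0.06,0.29],
    [-0.001,-0.1,0.29],
    [-0.001,-0.135,0.29],
    [-0.001,-0.147,0.29],
    [-0.001,-0.147,0.29],
    [-0.001,-0.147,0.29],
    [-0.001,-0.147,0.29],
    [-0.001,-0.147,0.29],
  ],
  rot=[
    [0,0,0],
    [0,0,0],
    [0,0,0],
    [0,0,0],
    [0,0,0],
    [0,0,0],
    [0,0,0],
    [0,0,0],
    [0,0,0],
    [0,0,0],
    [0.05,0,-0.045],
    [0.14,0,-0.12],
    [0.23,0,-0.2],
    [0.32,0,-0.28],
    [0.4,0,-0.35],
    [0.435,-0.002,-0.379],
    [0.435,-0.002,-0.379],
    [0.435,-0.002,-0.379],
    [0.435,-0.002,-0.379],
  ],
)

```text
time: 16.05
ee_pos: [0.627, -0.1001, 0.3002]
eef_rot: [0.771, 0.637, -0.0, -0.0]
ft_force: [-0.0, 0.6, -0.5]
width: 0.0434
grip_force: 0.0
```

Request:
arm_command(
  xyz=[
    [0,0,-0.02],
    [0,0,-0.05],
    [0,0,-0.08],
    [0,0,-0.11],
    [0,0,-0.14],
    [0,0,-0.17],
    [0,0,-0.2],
    [0,0,-0.22],
    [0,0,-0.24],
    [0,0,-0.26],
    [0,0,-0.27],
    [0,0,-0.275],
    [0,0,-0.275],
  ],
  rot=[
    [0,0,0],
    [0,0,0],
    [0,0,0],
    [0,0,0],
    [0,0,0],
    [0,0,0],
    [0,0,0],
    [0,0,0],
    [0,0,0],
    [0,0,0],
    [0,0,0],
    [0,0,0],
    [0,0,0],
  ],
  grip=0,
)

```text
time: 17.13
ee_pos: [0.6265, -0.1012, 0.0248]
eef_rot: [0.771, 0.636, -0.001, -0.0]
ft_force: [-0.1, 0.2, -0.5]
width: 0.0004
grip_force: 0.0
```

```bash
python3 - <<'E'
from plan import *
s=r.read_state(); print(bay(s["ee_pos"]),go(now(),tool(-ey,0,1)),(-.07-bay(s["ee_pos"])[0])*ex)
E
```

```text
[-0.00087728 -0.00342055] [ 0.    -0.001 -0.002] [-0.06780939  0.01327156]
```

Request:
arm_command(
  xyz=[
    [-0.005,0.001,0],
    [-0.011,0.002,0],
    [-0.018,0.0035,0],
    [-0.023,0.0045,0],
    [-0.028,0.0055,0],
    [-0.033,0.0065,0],
    [-0.038,0.0075,0],
    [-0.043,0.0085,0],
    [-0.048,0.0095,0],
    [-0.053,0.0105,0],
    [-0.058,0.0115,0],
    [-0.063,0.0125,0],
    [-0.068,0.0135,0],
    [-0.07,0.014,0],
    [-0.07,0.014,0],
  ],
  rot=[
    [0,0,0],
    [0,0,0],
    [0,0,0],
    [0,0,0],
    [0,0,0],
    [0,0,0],
    [0,0,0],
    [0,0,0],
    [0,0,0],
    [0,0,0],
    [0,0,0],
    [0,0,0],
    [0,0,0],
    [0,0,0],
    [0,0,0],
  ],
)

```text
time: 18.38
ee_pos: [0.5558, -0.0886, 0.0253]
eef_rot: [0.772, 0.635, -0.0, -0.0]
ft_force: [0.4, -0.5, -0.0]
width: 0.0005
grip_force: 0.0
```

Request:
arm_command(
  xyz=[
    [0.005,-0.001,0],
    [0.015,-0.003,0],
    [0.02,-0.004,0.02],
    [0.02,-0.004,0.06],
    [0.02,-0.004,0.1],
    [0.02,-0.004,0.14],
    [0.02,-0.004,0.18],
    [0.02,-0.004,0.22],
    [0.02,-0.004,0.26],
    [0.02,-0.004,0.275],
    [0.02,-0.004,0.275],
  ],
  rot=[
    [0,0,0],
    [0,0,0],
    [0,0,0],
    [0,0,0],
    [0,0,0],
    [0,0,0],
    [0,0,0],
    [0,0,0],
    [0,0,0],
    [0,0,0],
    [0,0,0],
  ],
)

```text
time: 19.3
ee_pos: [0.5784, -0.0932, 0.3051]
eef_rot: [0.772, 0.635, 0.002, 0.002]
ft_force: [0.5, 0.8, -0.2]
width: 0.0002
grip_force: 0.0
```

```bash
python3 - <<'E'
from plan import *
a=snap("top","t8"); b=snap("scene","s8"); 
for c in("top","scene"):
  for n in("cylinder","bay","rack","knob"):
    for d in r.spot_point(n,c)[:3]: p=w(c,d["at"]); print(c,n,round(d["conf"],2),p.round(3),bay(p).round(3))
s=r.read_state(); h=np.cos(1.187)*ex-np.sin(1.187)*ey
print(np.append(wld((-.015,.109))-.055*h,.30)-s["ee_pos"], go(now(),tool(h,25,1)))
E
```

```text
top cylinder 0.97 [0.633 0.011 0.004] [-0.016  0.108]
top cylinder 0.63 [ 0.571  0.233 -0.   ] [-0.12   0.314]
top rack 0.82 [0.768 0.118 0.003] [0.096 0.238]
top rack 0.52 [0.765 0.16  0.007] [0.084 0.279]
scene cylinder 0.9 [ 0.404  0.124 -0.004] [-0.262  0.175]
scene cylinder 0.72 [0.633 0.011 0.003] [-0.016  0.108]
scene cylinder 0.59 [ 0.571  0.231 -0.   ] [-0.119  0.312]
scene bay 0.56 [ 0.63  -0.099  0.001] [ 0.002 -0.001]
scene bay 0.27 [0.634 0.013 0.001] [-0.015  0.11 ]
scene rack 0.66 [ 0.509 -0.077  0.025] [-0.121 -0.003]
scene rack 0.61 [0.769 0.115 0.002] [0.097 0.236]
[4.72106290e-02 1.58542823e-01 3.30307236e-06] [-0.438 -0.     0.378]
```

The knob is back near its original spot at (0.509, -0.077), and the cylinder is undisturbed at bay (-16, 108). Return behind the cylinder.

Request:
arm_command(
  xyz=[
    [0.012,0.04,0],
    [0.024,0.08,0],
    [0.036,0.12,0],
    [0.045,0.15,0],
    [0.047,0.159,0],
    [0.047,0.159,-0.02],
    [0.047,0.159,-0.05],
    [0.047,0.159,-0.08],
    [0.047,0.159,-0.11],
    [0.047,0.159,-0.14],
    [0.047,0.159,-0.17],
    [0.047,0.159,-0.2],
    [0.047,0.159,-0.225],
    [0.047,0.159,-0.25],
    [0.047,0.159,-0.27],
    [0.047,0.159,-0.285],
    [0.047,0.159,-0.294],
    [0.047,0.159,-0.294],
  ],
  rot=[
    [-0.08,0,0.07],
    [-0.17,0,0.15],
    [-0.26,0,0.22],
    [-0.35,0,0.3],
    [-0.438,0,0.378],
    [-0.438,0,0.378],
    [-0.438,0,0.378],
    [-0.438,0,0.378],
    [-0.438,0,0.378],
    [-0.438,0,0.378],
    [-0.438,0,0.378],
    [-0.438,0,0.378],
    [-0.438,0,0.378],
    [-0.438,0,0.378],
    [-0.438,0,0.378],
    [-0.438,0,0.378],
    [-0.438,0,0.378],
    [-0.438,0,0.378],
  ],
  grip=0.5,
)

```text
time: 21.3
ee_pos: [0.6232, 0.0661, 0.0053]
eef_rot: [0.621, 0.753, -0.138, 0.167]
ft_force: [-1.0, 0.8, 0.6]
width: 0.0428
grip_force: 0.0
```

```bash
python3 - <<'E'
from plan import *
s=r.read_state(); print(s["ee_pos"],s["ft_force"],bay(s["ee_pos"]),go(now(),tool(np.cos(1.187)*ex-np.sin(1.187)*ey,25)))
h=np.cos(1.187)*ex-np.sin(1.187)*ey
pts=[(-.016-.022*.375*(1-k),.108+.022*.927*(1-k),-68) for k in (.3,.6,.85,1)]+[(-.016+.019*k,.108-.05*k,-68-12*k) for k in np.arange(1,15)/14]
plan(pts,.033,.010)
E
```

```text
[0.62323401 0.06605622 0.00533637] [-1.04466422  0.8456173   0.55399555] [-0.03617423  0.16002408] [ 0.    -0.001 -0.   ]
[[0.0006, -0.0075, 0.0047], [0.0019, -0.014, 0.0047], [0.0029, -0.0194, 0.0047], [0.0036, -0.0226, 0.0047], [0.0047, -0.0263, 0.0047], [0.0058, -0.03, 0.0047], [0.0069, -0.0337, 0.0047], [0.0081, -0.0374, 0.0047], [0.0092, -0.0411, 0.0047], [0.0104, -0.0448, 0.0047], [0.0115, -0.0485, 0.0047], [0.0126, -0.0522, 0.0047], [0.0138, -0.056, 0.0047], [0.0149, -0.0597, 0.0047], [0.016, -0.0635, 0.0047], [0.0172, -0.0672, 0.0047], [0.0183, -0.071, 0.0047], [0.0195, -0.0748, 0.0047]]
[[0.0, -0.001, -0.0], [0.0, -0.001, -0.0], [0.0, -0.001, -0.0], [0.0, -0.001, -0.0], [0.0, -0.001, -0.015], [0.0, -0.001, -0.03], [0.0, -0.001, -0.045], [0.0, -0.001, -0.06], [0.0, -0.001, -0.075], [0.0, -0.001, -0.09], [0.0, -0.001, -0.105], [0.0, -0.001, -0.12], [0.0, -0.001, -0.135], [0.0, -0.001, -0.15], [0.0, -0.001, -0.165], [0.0, -0.001, -0.18], [0.0, -0.001, -0.195], [0.0, -0.001, -0.209]]
```

Request:
arm_command(
  xyz=[
    [0.0005,-0.0075,0.005],
    [0.002,-0.014,0.005],
    [0.003,-0.0195,0.005],
    [0.0035,-0.0225,0.005],
    [0.0045,-0.0265,0.005],
    [0.006,-0.03,0.005],
    [0.007,-0.0335,0.005],
    [0.008,-0.0375,0.005],
    [0.009,-0.041,0.005],
    [0.0105,-0.045,0.005],
    [0.0115,-0.0485,0.005],
    [0.0125,-0.052,0.005],
    [0.014,-0.056,0.005],
    [0.015,-0.0595,0.005],
    [0.016,-0.0635,0.005],
    [0.017,-0.067,0.005],
    [0.0185,-0.071,0.005],
    [0.0195,-0.075,0.005],
  ],
  rot=[
    [0,0,0],
    [0,0,0],
    [0,0,0],
    [0,0,0],
    [0,0,-0.015],
    [0,0,-0.03],
    [0,0,-0.045],
    [0,0,-0.06],
    [0,0,-0.075],
    [0,0,-0.09],
    [0,0,-0.105],
    [0,0,-0.12],
    [0,0,-0.135],
    [0,0,-0.15],
    [0,0,-0.165],
    [0,0,-0.18],
    [0,0,-0.195],
    [0,0,-0.209],
  ],
)

```text
time: 22.8
ee_pos: [0.6441, -0.0076, 0.0121]
eef_rot: [0.697, 0.684, -0.153, 0.152]
ft_force: [-1.1, 6.3, 6.8]
width: 0.0438
grip_force: 3.8
```

```bash
python3 - <<'E'
from plan import *
s=r.read_state(); print(bay(s["ee_pos"]))
a=snap("top","t9"); b=snap("scene","s9"); P=[]
for c in("top","scene"):
  for n in("cylinder","rack","knob"):
    for d in r.spot_point(n,c)[:3]: p=w(c,d["at"]); print(c,n,round(d["conf"],2),p.round(3),bay(p).round(3))
x=np.vstack([cv2.resize(a[130:330,200:440],(600,500)),cv2.resize(b[130:350,200:464],(600,500))]); cv2.imwrite("pics/v6.png",cv2.resize(x,(360,600))[:,:,::-1])
e=bay(s["ee_pos"]); p=e+.033*np.array([np.cos(1.396),-np.sin(1.396)]); print("cyl est",p)
plan([(p[0]+(.0-p[0])*k,p[1]+(0-p[1])*k,-80) for k in np.arange(1,15)/14],.033,.010)
E
```

```text
[-0.00155017  0.09181632]
top cylinder 0.81 [ 0.644 -0.036  0.005] [0.004 0.064]
top cylinder 0.56 [ 0.403  0.126 -0.001] [-0.264  0.177]
top rack 0.63 [ 0.77   0.116 -0.   ] [0.098 0.237]
top knob 0.88 [ 0.511 -0.077  0.025] [-0.119 -0.002]
top knob 0.54 [ 0.576 -0.282  0.001] [-0.015 -0.191]
scene cylinder 0.92 [ 0.572  0.232 -0.002] [-0.118  0.313]
scene cylinder 0.82 [ 0.404  0.122 -0.004] [-0.262  0.173]
scene cylinder 0.42 [ 0.632 -0.099  0.001] [ 0.004 -0.   ]
scene rack 0.64 [0.77  0.115 0.001] [0.098 0.236]
scene rack 0.44 [ 0.693  0.281 -0.001] [-0.009  0.385]
cyl est [0.00418878 0.05931917]
[[-0.0011, -0.003, -0.0021], [-0.0022, -0.0071, -0.0021], [-0.0033, -0.0112, -0.0021], [-0.0044, -0.0153, -0.0021], [-0.0055, -0.0194, -0.0021], [-0.0066, -0.0235, -0.0021], [-0.0077, -0.0276, -0.0021], [-0.0088, -0.0317, -0.0021], [-0.0099, -0.0358, -0.0021], [-0.011, -0.0399, -0.0021], [-0.0122, -0.044, -0.0021], [-0.0133, -0.0481, -0.0021], [-0.0144, -0.0522, -0.0021], [-0.0155, -0.0563, -0.0021]]
[[-0.001, 0.002, -0.0], [-0.001, 0.002, -0.0], [-0.001, 0.002, -0.0], [-0.001, 0.002, -0.0], [-0.001, 0.002, -0.0], [-0.001, 0.002, -0.0], [-0.001, 0.002, -0.0], [-0.001, 0.002, -0.0], [-0.001, 0.002, -0.0], [-0.001, 0.002, -0.0], [-0.001, 0.002, -0.0], [-0.001, 0.002, -0.0], [-0.001, 0.002, -0.0], [-0.001, 0.002, -0.0]]
```

View pics/v6.png

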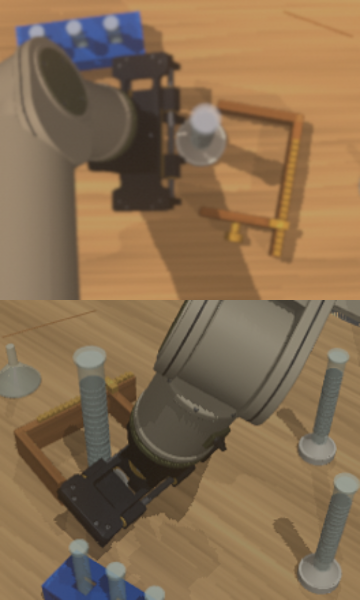

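The divider is open again and the upright cylinder is at the mouth, bay (4, 60). Push in the last 59 mm.

Request:
arm_command(
  xyz=[
    [-0.001,-0.003,-0.002],
    [-0.002,-0.007,-0.002],
    [-0.0035,-0.011,-0.002],
    [-0.0045,-0.0155,-0.002],
    [-0.0055,-0.0195,-0.002],
    [-0.0065,-0.0235,-0.002],
    [-0.0075,-0.0275,-0.002],
    [-0.009,-0.0315,-0.002],
    [-0.01,-0.036,-0.002],
    [-0.011,-0.04,-0.002],
    [-0.012,-0.044,-0.002],
    [-0.0135,-0.048,-0.002],
    [-0.0145,-0.052,-0.002],
    [-0.0155,-0.055,-0.002],
    [-0.016,-0.058,-0.002],
    [-0.016,-0.058,-0.002],
  ],
  rot=[
    [0,0,0],
    [0,0,0],
    [0,0,0],
    [0,0,0],
    [0,0,0],
    [0,0,0],
    [0,0,0],
    [0,0,0],
    [0,0,0],
    [0,0,0],
    [0,0,0],
    [0,0,0],
    [0,0,0],
    [0,0,0],
    [0,0,0],
    [0,0,0],
  ],
)

```text
time: 24.53
ee_pos: [0.6304, -0.0642, 0.0116]
eef_rot: [0.696, 0.685, -0.151, 0.153]
ft_force: [2.5, 9.6, 14.3]
width: 0.0437
grip_force: 8.0
```

```bash
python3 - <<'E'
from plan import *
s=r.read_state(); e=bay(s["ee_pos"]); print(e,e+.033*np.array([np.cos(1.396),-np.sin(1.396)]))
a=snap("top","t10"); b=snap("scene","s10")
for c in("top","scene"):
  for n in("cylinder","knob"):
    for d in r.spot_point(n,c)[:3]: p=w(c,d["at"]); print(c,n,round(d["conf"],2),p.round(3),bay(p).round(3))
h=np.cos(1.396)*ex-np.sin(1.396)*ey; print(-.02*h)
E
```

```text
[-0.00414645  0.03357612] [0.0015925  0.00107897]
top cylinder 0.82 [ 0.631 -0.092  0.001] [0.002 0.007]
top cylinder 0.77 [0.566 0.231 0.   ] [-0.124  0.311]
top knob 0.86 [ 0.507 -0.075  0.027] [-0.123 -0.001]
scene cylinder 0.78 [ 0.405  0.125 -0.001] [-0.262  0.176]
scene cylinder 0.57 [0.569 0.235 0.   ] [-0.122  0.316]
[0.00036942 0.01998884]
```

Request:
arm_command(
  xyz=[
    [0,0.004,0.001],
    [0,0.01,0.002],
    [0,0.016,0.003],
    [0,0.02,0.004],
    [0,0.02,0.03],
    [0,0.02,0.07],
    [0,0.02,0.11],
    [0,0.02,0.15],
    [0,0.02,0.19],
    [0,0.02,0.23],
    [0,0.02,0.27],
    [0,0.02,0.29],
    [0,0.02,0.29],
  ],
  rot=[
    [0,0,0],
    [0,0,0],
    [0,0,0],
    [0,0,0],
    [0,0,0],
    [0,0,0],
    [0,0,0],
    [0,0,0],
    [0,0,0],
    [0,0,0],
    [0,0,0],
    [0,0,0],
    [0,0,0],
  ],
)

```text
time: 25.92
ee_pos: [0.6286, -0.0468, 0.3048]
eef_rot: [0.698, 0.683, -0.151, 0.153]
ft_force: [0.3, -0.6, 0.6]
width: 0.0435
grip_force: 0.0
```

```bash
python3 - <<'E'
from plan import *
a=snap("top","t11"); b=snap("scene","s11")
for c in("top","scene"):
  for n in("cylinder","knob","bay"):
    for d in r.spot_point(n,c)[:3]: p=w(c,d["at"]); print(c,n,round(d["conf"],2),p.round(3),bay(p).round(3))
x=np.vstack([cv2.resize(a[130:330,200:440],(600,500)),cv2.resize(b[130:350,200:464],(600,500))]); cv2.imwrite("pics/v7.png",cv2.resize(x,(480,800))[:600,:,::-1])
s=r.read_state(); print(np.append(wld((-.16,-.003)),.30)-s["ee_pos"])
for al in(0,20): print(al,go(now(),tool(ex,al,1)),go(now(),tool(ex,al,-1)))
E
```

```text
top cylinder 0.74 [ 0.632 -0.093  0.002] [0.003 0.006]
top knob 0.66 [ 0.51  -0.076  0.027] [-0.12  -0.001]
scene cylinder 0.81 [ 0.632 -0.096  0.   ] [0.003 0.002]
scene cylinder 0.73 [ 0.404  0.124 -0.003] [-0.263  0.175]
scene cylinder 0.66 [ 0.57   0.235 -0.   ] [-0.121  0.316]
scene knob 0.97 [ 0.508 -0.077  0.029] [-0.122 -0.002]
scene bay 0.78 [ 0.63  -0.099 -0.002] [ 0.002 -0.   ]
scene bay 0.53 [ 0.576 -0.282  0.001] [-0.016 -0.19 ]
[-0.1564247  -0.0234777   0.00151667]
0 [0.369 0.297 1.372] [ 0.311 -0.387 -1.715]
20 [0.074 0.059 1.395] [ 0.558 -0.692 -1.646]
```

View pics/v7.png

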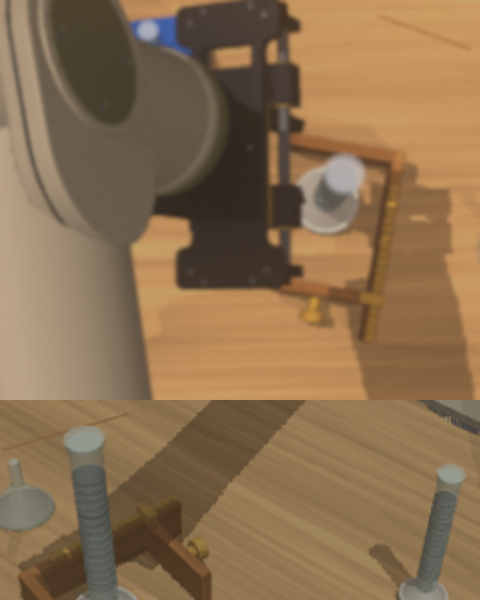

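The cylinder stands inside the bay at about (3, 4) mm, and the divider is open with the knob at bay (-121, -2). Now the knob: fingers shut, tool straight down, outside it.

Request:
arm_command(
  xyz=[
    [-0.03,-0.004,0],
    [-0.06,-0.009,0],
    [-0.09,-0.013,0],
    [-0.12,-0.018,0],
    [-0.15,-0.022,0],
    [-0.156,-0.0235,0],
    [-0.156,-0.0235,0],
    [-0.156,-0.0235,0],
    [-0.156,-0.0235,0],
    [-0.156,-0.0235,0],
    [-0.156,-0.0235,0],
    [-0.156,-0.0235,0],
    [-0.156,-0.0235,0],
    [-0.156,-0.0235,0],
    [-0.156,-0.0235,0],
    [-0.156,-0.0235,0],
  ],
  rot=[
    [0.03,0.025,0.114],
    [0.06,0.05,0.228],
    [0.09,0.075,0.343],
    [0.12,0.1,0.457],
    [0.155,0.124,0.572],
    [0.185,0.148,0.686],
    [0.215,0.173,0.8],
    [0.246,0.198,0.915],
    [0.277,0.223,1.03],
    [0.308,0.248,1.143],
    [0.338,0.272,1.258],
    [0.369,0.297,1.372],
    [0.369,0.297,1.372],
    [0.369,0.297,1.372],
    [0.369,0.297,1.372],
    [0.369,0.297,1.372],
  ],
  grip=0,
)

```text
time: 27.65
ee_pos: [0.4711, -0.0698, 0.2994]
eef_rot: [0.098, 0.995, 0.0, -0.0]
ft_force: [-0.7, 0.5, 0.7]
width: 0.0005
grip_force: 0.0
```

Request:
arm_command(
  xyz=[
    [0,0,-0.025],
    [0,0,-0.055],
    [0,0,-0.09],
    [0,0,-0.12],
    [0,0,-0.15],
    [0,0,-0.18],
    [0,0,-0.21],
    [0,0,-0.235],
    [0,0,-0.255],
    [0,0,-0.27],
    [0,0,-0.28],
    [0,0,-0.286],
    [0,0,-0.286],
  ],
  rot=[
    [0,0,0],
    [0,0,0],
    [0,0,0],
    [0,0,0],
    [0,0,0],
    [0,0,0],
    [0,0,0],
    [0,0,0],
    [0,0,0],
    [0,0,0],
    [0,0,0],
    [0,0,0],
    [0,0,0],
  ],
)

```text
time: 28.73
ee_pos: [0.4708, -0.07, 0.0129]
eef_rot: [0.097, 0.995, 0.001, -0.001]
ft_force: [-0.4, 0.2, 0.5]
width: 0.0005
grip_force: 0.0
```

```bash
python3 - <<'E'
from plan import *
s=r.read_state(); e=bay(s["ee_pos"]); print(s["ee_pos"],e,s["ft_force"],go(now(),tool(ex,0,1)),(-.0885-e[0])*ex)
E
```

```text
[ 0.47080226 -0.06999643  0.01289242] [-0.15958766 -0.00271046] [-0.41758617  0.18698211  0.48634432] [-0.002 -0.002  0.001] [ 0.069737   -0.01364883]
```

Request:
arm_command(
  xyz=[
    [0.006,-0.001,0.005],
    [0.013,-0.0025,0.005],
    [0.02,-0.004,0.005],
    [0.026,-0.005,0.005],
    [0.031,-0.006,0.005],
    [0.036,-0.007,0.005],
    [0.041,-0.008,0.005],
    [0.046,-0.009,0.005],
    [0.051,-0.01,0.005],
    [0.056,-0.011,0.005],
    [0.06,-0.012,0.005],
    [0.063,-0.0125,0.005],
    [0.065,-0.013,0.005],
    [0.066,-0.013,0.005],
  ],
  rot=[
    [0,0,0],
    [0,0,0],
    [0,0,0],
    [0,0,0],
    [0,0,0],
    [0,0,0],
    [0,0,0],
    [0,0,0],
    [0,0,0],
    [0,0,0],
    [0,0,0],
    [0,0,0],
    [0,0,0],
    [0,0,0],
  ],
)

```text
time: 29.9
ee_pos: [0.5374, -0.0833, 0.0185]
eef_rot: [0.097, 0.995, 0.001, -0.001]
ft_force: [-2.5, -0.5, 1.2]
width: 0.0008
grip_force: 1.0
```

Request:
arm_command(
  xyz=[
    [0.001,0,0],
    [0.002,-0.0005,0],
    [0.003,-0.0005,0],
  ],
  rot=[
    [0,0,0],
    [0,0,0],
    [0,0,0],
  ],
)

```text
time: 30.15
ee_pos: [0.5402, -0.0839, 0.0185]
eef_rot: [0.097, 0.995, 0.001, -0.001]
ft_force: [-1.6, -0.9, 0.4]
width: 0.0009
grip_force: 1.0
```

Friction level only (~2 N), so it isn't at the stop yet. Continue in small steps.

Request:
arm_command(
  xyz=[
    [0.001,0,0],
    [0.002,-0.0005,0],
    [0.003,-0.0005,0],
    [0.003,-0.0005,0],
  ],
  rot=[
    [0,0,0],
    [0,0,0],
    [0,0,0],
    [0,0,0],
  ],
)

```text
time: 30.48
ee_pos: [0.5417, -0.0842, 0.0184]
eef_rot: [0.097, 0.995, 0.001, -0.002]
ft_force: [-9.6, 1.3, 7.2]
width: 0.0005
grip_force: 5.0
```

Request:
arm_command(
  xyz=[
    [0.001,0,0],
    [0.002,-0.0005,0],
    [0.003,-0.0005,0],
    [0.003,-0.0005,0],
  ],
  rot=[
    [0,0,0],
    [0,0,0],
    [0,0,0],
    [0,0,0],
  ],
)

```text
time: 30.82
ee_pos: [0.5418, -0.0842, 0.018]
eef_rot: [0.097, 0.995, 0.002, -0.005]
ft_force: [-24.0, 3.6, 20.4]
width: 0.0004
grip_force: 12.1
```

That's the stop: no motion while the force rises. Withdraw and lift away.

Request:
arm_command(
  xyz=[
    [-0.006,0.001,0],
    [-0.016,0.003,0],
    [-0.03,0.006,0],
    [-0.045,0.009,0],
    [-0.055,0.011,0.01],
    [-0.06,0.012,0.04],
    [-0.07,0.014,0.08],
    [-0.08,0.016,0.12],
    [-0.09,0.018,0.15],
    [-0.1,0.02,0.19],
    [-0.1,0.02,0.23],
    [-0.1,0.02,0.26],
    [-0.1,0.02,0.26],
  ],
  rot=[
    [0,0,0],
    [0,0,0],
    [0,0,0],
    [0,0,0],
    [0,0,0],
    [0,0,0],
    [0,0,0],
    [0,0,0],
    [0,0,0],
    [0,0,0],
    [0,0,0],
    [0,0,0],
    [0,0,0],
  ],
)

```text
time: 31.9
ee_pos: [0.4491, -0.0649, 0.2851]
eef_rot: [0.097, 0.995, 0.003, 0.005]
ft_force: [0.4, -1.2, -0.3]
width: 0.0004
grip_force: 0.0
```

```bash
python3 - <<'E'
from plan import *
a=snap("top","t12"); b=snap("scene","s12")
for c in("top","scene"):
  for n in("cylinder","knob","rack","funnel","stopper"):
    for d in r.spot_point(n,c)[:2]: p=w(c,d["at"]); print(c,n,round(d["conf"],2),p.round(3),bay(p).round(3))
x=np.vstack([cv2.resize(a[130:330,200:440],(480,400)),cv2.resize(b[130:330,150:390],(480,400))]); cv2.imwrite("pics/v8.png",cv2.resize(x,(360,600))[:,:,::-1])
E
```

```text
top cylinder 0.95 [0.57  0.232 0.001] [-0.12   0.312]
top cylinder 0.64 [ 0.627 -0.094  0.005] [-0.002  0.003]
top knob 0.77 [ 0.549 -0.083  0.028] [-0.08  -0.001]
top rack 0.66 [0.768 0.114 0.004] [0.097 0.235]
top funnel 0.65 [ 0.575 -0.282  0.001] [-0.016 -0.191]
top stopper 0.57 [0.693 0.278 0.004] [-0.008  0.382]
scene cylinder 0.91 [ 0.402  0.12  -0.003] [-0.264  0.171]
scene cylinder 0.66 [ 0.632 -0.09  -0.   ] [0.002 0.008]
scene knob 0.59 [ 0.552 -0.086  0.026] [-0.077 -0.003]
scene knob 0.46 [0.771 0.114 0.01 ] [0.1   0.236]
scene funnel 0.86 [ 0.575 -0.284  0.004] [-0.016 -0.192]
scene stopper 0.65 [0.697 0.283 0.002] [-0.005  0.387]
```

View pics/v8.png

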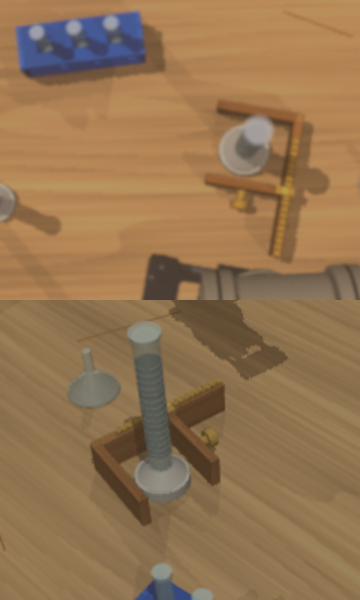

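The cylinder stands upright in the bay, with its foot (245,150) inside the mouth line between (218,105) and (206,180). The divider is at its stop and the bystanders are where they were. Handing in.

```bash
python3 -c "
from bench import r
print(r.close_job())"
```

```text
the job is handed in; nothing more can be done
None
```

The cylinder stands upright inside the bay with the divider pushed to its stop, handed in at about 32 s; the gripper had knocked the divider shut early on, so I reopened it before sliding the cylinder in, and the rack, funnel and stopper are where they stood.

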